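# Tare the dial scale with the pot ring on its pan

## Task

Set the black rubber pot ring flat on the middle of the scale's pan and let go of it, then tare the scale: turn the round bezel of the dial on its sloping front until the raised zero mark on its rim stands at the tip of the needle, and let go. Leave the stone mortar, the carton and the jar where they are.

Things in the scene. Friction and masses are not known exactly. Their poses are not given: they have to be found in the camera images.
- scale: white bench scale, 301 (x) by 240 (y) by 97 mm high, fixed to the table, its dial turned to the left side of the robot (+y). Origin on the table under its middle; x points to its rear, away from the dial, y to the left seen from the dial side, z up. Its front (x -150 to -44 mm) is a panel sloping up from 22 to 97 mm height at 35 degrees from level, facing -x and up; the dial is on it.
- pan_top (a point): centre of the top face of the steel pan, a rectangular plate 170 (x) by 200 (y) by 8 mm lying level behind the dial, 119 mm over the table when empty, 55 mm behind the scale's origin; axes as the scale's. It rests on a spring of 640 N/m (sinks 1.5 mm for each 100 g; 12 mm travel).
- dial_center (a point): where the dial's axis meets the sloping panel: 97 mm in front of the scale's origin, 59 mm up; axes as the scale's. The dial's axis leans 35 degrees from vertical to the scale's -x. Its bezel, a knurled aluminium cylinder 60 mm across, is gripped across any diameter and spans 3 to 22 mm from the panel. Panel: 65 mm up and down the slope and 120 mm to each side from here.
- bezel (a joint): angle of the bezel with its dial face, rad, growing clockwise as seen facing the dial. At 0 the zero mark points up the slope, to the pan. It turns over +-6.28 rad and stays where left (0.08 N m of friction). It starts so far from the needle that one grasp is not enough.
- needle (a joint): angle of the needle, rad, same zero and direction as the bezel's: 0 (up the slope) with the pan empty, clockwise with load by about 0.34 rad per 100 g. The ring's exact weight is unknown (180 to 365 g). The needle is recessed in the bezel, out of the way of the fingers.
- zero_mark (a point): point of the bezel's zero mark, a raised black bar on the rim 5 mm wide and 9 mm long; this point turns with the bezel at 24 mm from the dial's axis, 18 mm from the panel.
- needle_tip (a point): tip of the thin black needle over the white dial face, 24 mm from the dial's axis, 18 mm from the panel. The needle's short tail reaches 9 mm the other way.
- ring: loose black rubber ring, for standing round-bottomed pots on: 110 mm outside, 70 mm inside (wall 20 mm), 35 mm high. Origin at the centre of its underside, z up. Its wall can be pinched from above.
- mortar: bystander: open brown stone bowl, 150 mm across, 85 mm high, standing at the right; origin at the centre of its underside.
- carton: bystander: closed cardboard box 120 x 80 x 50 mm at the left; origin at the centre of its underside.
- jar: bystander: brown jar with a white lid, 60 mm across, 80 mm high, at the left; origin at the centre of its underside.
Not all that is in view belongs to the job. Of the things shaped like the ring, the black one is meant.

How it is judged:
On the way:
1. the ring stands flat on the middle of the pan (within 40 mm), let go and at rest (horizontal distance between ring and pan_top below 0.04 m and z of ring in the frame of pan_top between -0.005 and 0.005 m and angle between ring's own z axis and vertical below 0.1 rad and linear speed of ring below 0.03 m/s and contact force between the fingers and ring below 0.1 N), for 0.2 s.
At the end, for the whole second after the job is handed in: The ring stands flat on the pan, its centre within 40 mm of the pan's centre, at rest; the bezel is at rest with its zero mark within 2.5 mm (0.1 rad) of the needle's tip (horizontal distance between ring and pan_top below 0.04 m and z of ring in the frame of pan_top between -0.005 and 0.005 m and angle between ring's own z axis and vertical below 0.1 rad and linear speed of ring below 0.03 m/s and distance between zero_mark and needle_tip below 0.0025 m and velocity of joint bezel between -0.05 and 0.05 rad/s); the robot touches nothing.
It fails at once if the mortar, the carton or the jar is moved by more than 20 mm (distance of any of mortar, carton, jar from where it was at the start of the episode above 0.02 m).
It also fails if it takes over 67 s, if anything falls off the work surface, if the arm or the gripper's body presses on something with over 40 N, if the wrist force passes 120 N, or if a joint passes its speed limit or range.

## Robot

A 6-joint arm with a two-finger parallel gripper is mounted at the origin on the work surface. World frame = base frame: x ahead of the robot, y to its left, z up, the work surface at z = 0. Lengths are in m, angles in rad, forces in N, time in s.
With the tool pointing down it reaches from about 0.35 to 0.875 m from the base axis. Payload 4.2 kg.
Tool frame: the origin (TCP) lies on the centre line of the jaws, within the pads' length; the fingertips stand 22 mm ahead of it and the grasp point (between the pads) lies 3 mm ahead of it; z points along the fingers, y is the line along which they close (so a half turn about z gives the same grasp; the last joint's range is limited). The gripper opens to 85 mm and grips with 20 to 120 N. Pads are 22 mm wide; open, the fingers measure 114 mm over their backs; the gripper's body (76 mm by 85 mm) begins 54 mm behind the grasp point. The pads swing forward as they close: fully open they stand 13 mm farther back than shut.
Start: joints at [1.444, 0.385, 0.008, 0, -1.194, -0.259], TCP at [0.235, 0.579, 0.253] pointing down, gripper open.
Joint ranges: [-3.14, 3.14], [-1.21, 2.06], [-1.07, 1.41], [-3.16, 2.05], [-2.99, -0.16], [-3.1, 3.1]. Speed limits (rad/s): [2.79, 2.79, 3.14, 3.14, 3.14, 3.14].

## Interface

Orientations are given as a unit quaternion [x, y, z, w].
In Python, from workcell import bot gives the robot as it stands.
- The arm moves only by the shell command python3 -m handwheel 'ROWS' [OPENING] [FORCE]. ROWS is JSON, a list of rows, each an object with "translation": the shift along the world's x, y, z in mm, a list of three; "turn": the turn about the world's z in rad. In form: [{"translation": [tx, ty, tz], "turn": turn}, ...]. A call has exactly 8 rows; each row is the pose to reach, as a shift and turn from the pose commanded when the call began; what a row does not reach only later rows make up. A row lasts 1/12 s, in which the tool goes at most 41.7 mm and 7.16 degrees, less where a joint would pass 70% of its speed; a pose out of reach is approached as far as the arm can. A call with a gripper value outside its range is refused whole. OPENING is the gripper's target within -1 to 1 (shut at 1, half-way at 0, fully open at -1), set as the call begins (- or left out, the last holds). The fingers move at their own pace and stop on an object; FORCE is the grip in N (left out, the last holds). Time passes only in rows, so rows that repeat a pose let the fingers close, or fill a call up. It gives the time, the measured TCP pose, the force, the opening and the grip force at its end, in the units of the state.
- bot.state(): the state, without advancing time (a new reading comes with each control period).
- bot.get_image(name): name is "scene" or "top" or "wrist"; returns the picture (400x640x3 uint8, red, green, blue); there is no depth.
- bot.camera_params(name): a dict with "camera_matrix" (3x3 intrinsics, pixels), "world_from_camera" (4x4, takes a point from camera to world coordinates). Camera axes: x right, y up, looking along -z (the intrinsics and any distortion apply to the point x, -y, -z); pixel columns grow to the right and rows downward; lengths in m; the calibration is good to about 2 mm. The wrist camera is an equidistant fisheye: a pixel r from the principal point sees the ray r / f radians off the axis. A picture is of the moment at which its call begins: read the wrist's pose just before it. camera_params takes no time and is no camera call; for the wrist camera it gives the pose at the moment of the call.
- bot.hand_in(): hands the job in; it is judged then, once.
The state is a dict: "time": time; "joints": joint angles; "joint_velocities": joint speeds; "effort": joint torques, N m; "tcp_pos": TCP position; "ee_rot": TCP orientation; "force": force on the tool from outside, world axes, zero at the start; "wrist_torque": the same for the moment, N m; "grip_width": opening from 0.0 (shut) to 1.0 (fully open); "grip_force": force on a finger pad.
Only numpy, scipy, OpenCV 4.12 (cv2) and the standard library are available. Lean on these libraries where they do the work, as an engineer would, in place of code of your own. Each camera call takes 0.05 s, during which the arm holds its last target. There are 200 camera calls.

## Working session

There is one attempt and no reset: what is moved stays moved. The work goes in short steps, Python scripts to look and compute and a shell command to move; the robot and the scene stay as the last step left them, time stands still between calls to the robot, and variables do not carry over. Pictures are saved under pics/ and viewed, at most 11 in all, crops included, and the job is handed in when it is done.

```bash
mkdir -p pics; cat > h.py <<'E'
import numpy as np, cv2
from workcell import bot
def ray(cam,u,v):
    p=bot.camera_params(cam) if isinstance(cam,str) else cam
    K=np.array(p["camera_matrix"]);T=np.array(p["world_from_camera"])
    x=(u-K[0,2])/K[0,0];y=(v-K[1,2])/K[1,1]
    if cam=="wrist":
        r=np.hypot(x,y);s=np.sin(r)/max(r,1e-9);d=np.array([x*s,-y*s,-np.cos(r)])
    else: d=np.array([x,-y,-1.])
    return T[:3,3],T[:3,:3]@d
def onz(cam,u,v,z):
    o,d=ray(cam,u,v);return o+d*(z-o[2])/d[2]
def proj(cam,P):
    p=bot.camera_params(cam);K=np.array(p["camera_matrix"]);T=np.array(p["world_from_camera"])
    q=T[:3,:3].T@(np.array(P)-T[:3,3]);x,y,z=q[0],-q[1],-q[2]
    if cam=="wrist":
        r=np.hypot(x,y);t=np.arctan2(r,z);a=np.array([x,y])/max(r,1e-9)*t
    else: a=np.array([x,y])/z
    return K[0,0]*a[0]+K[0,2],K[1,1]*a[1]+K[1,2]
def save(img,name): cv2.imwrite("pics/"+name,cv2.cvtColor(img,cv2.COLOR_RGB2BGR))
E
python3 - <<'E'
from h import *
for c in("scene","top"):
    save(bot.get_image(c),c+"0.png");p=bot.camera_params(c);print(c,np.round(p["camera_matrix"],1).tolist(),np.round(p["world_from_camera"],3).tolist(),[k for k in p])
s=bot.state();print(s["ee_rot"],s["tcp_pos"],s["time"],s["force"])
E
```

```text
scene [[430.0, 0.0, 321.3], [0.0, 430.0, 197.8], [0.0, 0.0, 1.0]] [[-0.717, -0.528, 0.455, 1.24], [0.697, -0.549, 0.462, 0.693], [0.006, 0.648, 0.762, 1.251], [0.0, 0.0, 0.0, 1.0]] ['camera_matrix', 'world_from_camera']
top [[368.6, 0.0, 319.2], [0.0, 368.6, 196.7], [0.0, 0.0, 1.0]] [[-0.071, 0.974, -0.217, 0.283], [-0.997, -0.069, 0.017, 0.009], [0.002, 0.218, 0.976, 1.416], [0.0, 0.0, 0.0, 1.0]] ['camera_matrix', 'world_from_camera']
[ 9.81429723e-01 -1.91819691e-01 -1.45038910e-04  9.40557360e-04] [0.23501296 0.57863214 0.25234804] 0.1 [ 0.59727846  0.68853273 -0.21705864]
```

View pics/top0.png

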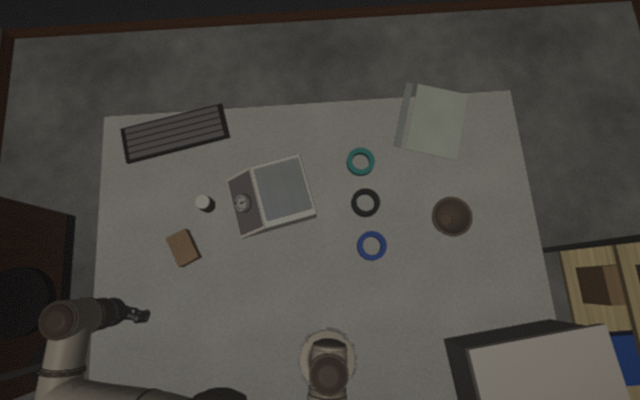

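View pics/scene0.png

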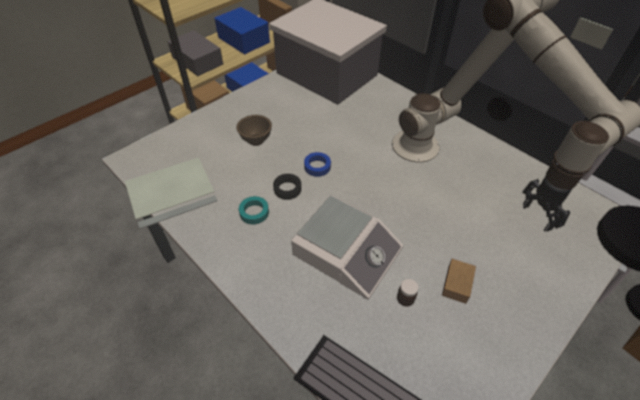

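The top view shows three rings: teal (361,161), black (365,202) and blue (371,245). The scale's pan is near (283,190), its dial at (242,203), the jar at (204,203), the carton at (183,247) and the mortar at (452,215). The dark disc at (15,300) is a stool. I choose the black ring at (365,202).

```bash
python3 - <<'E'
from h import *
im=cv2.imread("pics/top0.png")
cv2.imwrite("pics/crop1.png",cv2.resize(im[135:260,190:390],None,fx=4,fy=4,interpolation=cv2.INTER_CUBIC))
def ell(cam,roi,z,sel):
    i=cv2.imread(f"pics/{cam}0.png");g=i[roi[1]:roi[3],roi[0]:roi[2]].astype(int)
    m=sel(g).astype(np.uint8);c,_=cv2.findContours(m,cv2.RETR_EXTERNAL,cv2.CHAIN_APPROX_NONE)
    c=max(c,key=cv2.contourArea);e=cv2.minAreaRect(c) 
    e2=cv2.fitEllipse(c);u,v=e2[0];u+=roi[0];v+=roi[1]
    return (round(u,1),round(v,1),cv2.contourArea(c)),onz(cam,u,v,z).round(3),[ (np.array(onz(cam,a+roi[0],b+roi[1],z))[:2]).round(3).tolist() for a,b in cv2.boxPoints(e)]
dark=lambda g:g.max(2)<60
print(ell("top",(340,180,392,225),.02,dark)); print(ell("scene",(265,168,308,204),.02,dark))
pan=lambda g:(g[...,0]-g[...,2]>3)
print(ell("top",(235,145,325,240),.119,pan)); 
print(im[190,283],im[220,240],im[180,235],im[205,311])
E
```

```text
((365.0, 202.4, 584.5), array([ 0.559, -0.191,  0.02 ]), [[0.564, -0.116], [0.636, -0.199], [0.555, -0.264], [0.484, -0.182]])
((286.8, 186.3, 488.5), array([ 0.559, -0.186,  0.02 ]), [[0.556, -0.266], [0.483, -0.195], [0.563, -0.107], [0.633, -0.175]])Traceback (most recent call last):
  File "<stdin>", line 13, in <module>
  File "<stdin>", line 7, in ell
ValueError: max() iterable argument is empty
```

View pics/crop1.png

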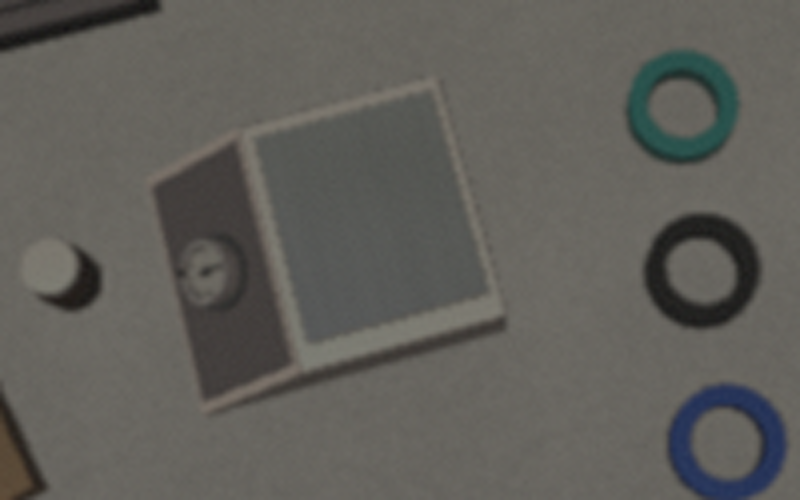

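The close crop shows the solid black ring at crop (702,270), top pixel (365,202), with teal above it and blue below. The choice is right. The pan's corners in the crop are (255,138), (435,88), (497,292) and (307,347), and the bezel is at (210,271).

```bash
python3 - <<'E'
from h import *
from scipy.spatial.transform import Rotation as R
c=np.array([(255,138),(435,88),(497,292),(307,347)])/4+[190,135]
P=np.array([onz("top",u-.5,v-.5,.119)[:2] for u,v in c]);print(P.round(3))
pc=P.mean(0);d=(P[1]-P[0])+(P[2]-P[3]);e=(P[0]-P[3])+(P[1]-P[2]);print("pan",pc.round(3),"x yaw",np.arctan2(d[1],d[0]),"from y",np.arctan2(e[1],e[0])-np.pi/2,np.linalg.norm(d)/2,np.linalg.norm(e)/2)
print("bezel",onz("top",190+210/4,135+271/4,.077).round(3))
s=bot.state();M=R.from_quat(s["ee_rot"]).as_matrix();print(M.round(3),np.arctan2(M[1,1],M[0,1]))
for n,(u,v),z in(("jar",(204,203),.04),("carton",(183,247),.04),("blue",(371,245),.02),("teal",(361,161),.02)):print(n,onz("top",u,v,z).round(3))
E
```

```text
[[0.692 0.22 ]
 [0.729 0.052]
 [0.533 0.008]
 [0.496 0.18 ]]
pan [0.613 0.115] x yaw -1.3559154853238944 from y -1.3601620768883689 0.1734413939915001 0.2004242481392567
bezel [0.578 0.27  0.077]
[[ 0.926 -0.377 -0.001]
 [-0.377 -0.926 -0.002]
 [ 0.     0.002 -1.   ]] -1.956828442434417
jar [0.596 0.424 0.04 ]
carton [0.434 0.502 0.04 ]
blue [ 0.394 -0.197  0.02 ]
teal [ 0.727 -0.192  0.02 ]
```

```bash
python3 -m handwheel '[{"translation":[17,-36,0],"turn":0},{"translation":[34,-72,0],"turn":0},{"translation":[51,-108,0],"turn":0},{"translation":[68,-144,0],"turn":0},{"translation":[85,-180,0],"turn":0},{"translation":[102,-216,0],"turn":0},{"translation":[119,-252,0],"turn":0},{"translation":[136,-288,0],"turn":0}]' -1 60
python3 -m handwheel '[{"translation":[17,-36,0],"turn":0},{"translation":[34,-72,0],"turn":0},{"translation":[51,-108,0],"turn":0},{"translation":[68,-144,0],"turn":0},{"translation":[85,-180,0],"turn":0},{"translation":[102,-216,0],"turn":0},{"translation":[119,-252,0],"turn":0},{"translation":[136,-288,0],"turn":0}]'
python3 -m handwheel '[{"translation":[17,-36,0],"turn":0},{"translation":[34,-72,0],"turn":0},{"translation":[51,-108,-20],"turn":0},{"translation":[69,-150,-40],"turn":0},{"translation":[69,-150,-60],"turn":0},{"translation":[69,-150,-70],"turn":0},{"translation":[69,-150,-70],"turn":0},{"translation":[69,-150,-70],"turn":0}]'
python3 - <<'E'
from h import *
save(bot.get_image("wrist"),"w1.png");s=bot.state();print(s["time"],s["tcp_pos"],s["joints"])
print(bot.camera_params("wrist"))
i=cv2.imread("pics/w1.png");print(proj("wrist",[.559,-.189,.035]))
E
```

```text
time: 0.77
tcp_pos: [0.3713, 0.289, 0.2531]
ee_rot: [0.982, -0.191, -0.0, 0.0]
force: [1.4, -0.4, 0.1]
grip_width: 1.003
grip_force: 0.0
time: 1.43
tcp_pos: [0.5073, 0.0011, 0.2531]
ee_rot: [0.981, -0.192, -0.0, -0.0]
force: [1.2, 0.7, 0.0]
grip_width: 1.0
grip_force: 0.0
time: 2.1
tcp_pos: [0.5758, -0.1465, 0.183]
ee_rot: [0.982, -0.191, -0.001, 0.0]
force: [1.2, 0.2, 1.4]
grip_width: 0.998
grip_force: 0.0
2.15 [ 0.57644001 -0.14617224  0.18428635] [ 2.39352856e-02  3.89612082e-01 -1.68142997e-01  5.40425380e-04
 -1.01198647e+00  1.16235086e+00]
{'camera_matrix': array([[309.70691629,   0.        , 317.72279052],
       [  0.        , 309.70691629, 199.66214389],
       [  0.        ,   0.        ,   1.        ]]), 'world_from_camera': array([[-3.74656337e-01,  8.77327371e-01,  2.99882165e-01,
         6.54126267e-01],
       [-9.27163386e-01, -3.54806739e-01, -1.20333844e-01,
        -1.77141323e-01],
       [ 8.28038262e-04, -3.23123601e-01,  9.46356409e-01,
         3.05060493e-01],
       [ 0.00000000e+00,  0.00000000e+00,  0.00000000e+00,
         1.00000000e+00]])}
(np.float64(368.10947132280256), np.float64(190.96209528910788))
```

View pics/w1.png

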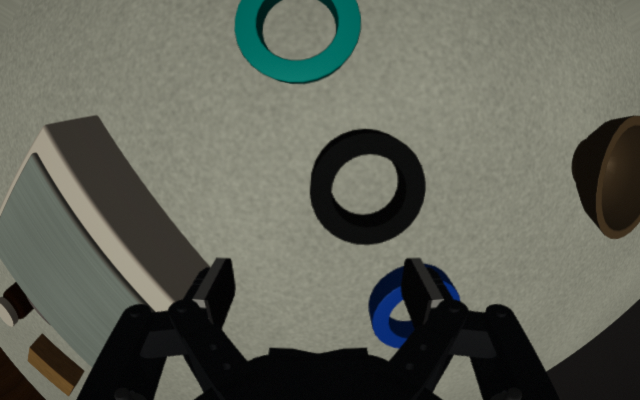

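The wrist view shows the black ring centred at about (367,186), 5 px above the prediction, which is about 4 mm. Blue (415,305) and teal (298,25) are clear of the fingers.

```bash
python3 -m handwheel '[{"translation":[4,-1,-30],"turn":0},{"translation":[4,-1,-60],"turn":0},{"translation":[4,-1,-90],"turn":0},{"translation":[4,-1,-115],"turn":0},{"translation":[4,-1,-135],"turn":0},{"translation":[4,-1,-145],"turn":0},{"translation":[4,-1,-151],"turn":0},{"translation":[4,-1,-151],"turn":0}]' -1 60
python3 -m handwheel '[{"translation":[0,0,0],"turn":0},{"translation":[0,0,0],"turn":0},{"translation":[0,0,0],"turn":0},{"translation":[0,0,0],"turn":0},{"translation":[0,0,0],"turn":0},{"translation":[0,0,0],"turn":0},{"translation":[0,0,0],"turn":0},{"translation":[0,0,0],"turn":0}]' 1 60
```

```text
time: 2.82
tcp_pos: [0.5806, -0.1472, 0.0327]
ee_rot: [0.982, -0.191, 0.0, 0.0]
force: [-0.4, -0.0, 0.5]
grip_width: 1.0
grip_force: 0.0
time: 3.48
tcp_pos: [0.5803, -0.1481, 0.0334]
ee_rot: [0.981, -0.192, 0.0, -0.0]
force: [-1.4, 0.1, 4.9]
grip_width: 0.235
grip_force: 61.4
```

```bash
python3 -m handwheel '[{"translation":[0,0,15],"turn":0},{"translation":[0,0,40],"turn":0},{"translation":[0,0,70],"turn":0},{"translation":[0,0,100],"turn":0},{"translation":[0,0,130],"turn":0},{"translation":[0,0,155],"turn":0},{"translation":[0,0,170],"turn":0},{"translation":[0,0,170],"turn":0}]'
python3 -m handwheel '[{"translation":[3,20,0],"turn":0},{"translation":[9,55,0],"turn":0},{"translation":[15,93,0],"turn":0},{"translation":[21,131,0],"turn":0},{"translation":[27,169,0],"turn":0},{"translation":[33,207,0],"turn":0},{"translation":[39,240,0],"turn":0},{"translation":[44,268,0],"turn":0}]'
python3 -m handwheel '[{"translation":[4,24,0],"turn":0},{"translation":[6,34,0],"turn":0},{"translation":[6,37,0],"turn":0},{"translation":[6,37,0],"turn":0},{"translation":[6,37,0],"turn":0},{"translation":[6,37,0],"turn":0},{"translation":[6,37,0],"turn":0},{"translation":[6,37,0],"turn":0}]'
python3 - <<'E'
from h import *
save(bot.get_image("wrist"),"w2.png");s=bot.state();print(s["time"],s["tcp_pos"],s["force"],s["wrist_torque"])
E
```

```text
time: 4.15
tcp_pos: [0.5818, -0.1481, 0.2059]
ee_rot: [0.981, -0.192, 0.004, -0.001]
force: [-0.1, -0.3, -3.1]
grip_width: 0.234
grip_force: 60.6
time: 4.82
tcp_pos: [0.6231, 0.1225, 0.1994]
ee_rot: [0.982, -0.191, -0.002, 0.0]
force: [0.3, -0.4, -3.0]
grip_width: 0.236
grip_force: 60.7
time: 5.48
tcp_pos: [0.6301, 0.156, 0.2025]
ee_rot: [0.981, -0.192, 0.0, -0.0]
force: [-0.3, -0.1, -3.3]
grip_width: 0.236
grip_force: 60.7
5.5333 [0.63016423 0.15615376 0.20255499] [-0.85752426 -0.64941344 -3.53936714] [ 0.15611604 -0.03470746  0.0031163 ]
```

View pics/w2.png

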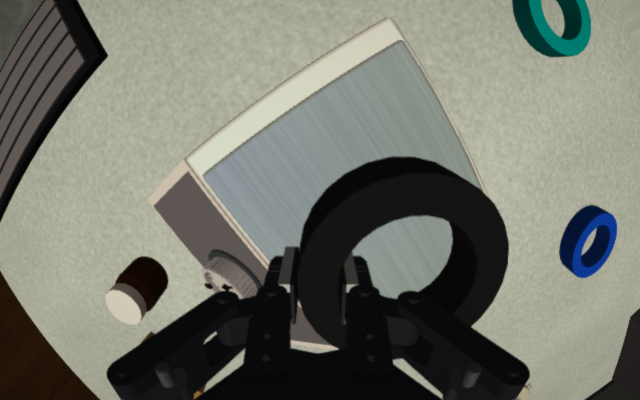

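The ring is held level over the pan. The pan's far corners show at (403,40) and (203,177), and the bezel at (228,272).

```bash
python3 - <<'E'
from h import *
for p in((403,40),(203,177)):print(onz("wrist",*p,.119))
E
python3 -m handwheel '[{"translation":[0,0,-15],"turn":0},{"translation":[0,0,-30],"turn":0},{"translation":[0,0,-40],"turn":0},{"translation":[0,0,-46],"turn":0},{"translation":[0,0,-50],"turn":0},{"translation":[0,0,-53],"turn":0},{"translation":[0,0,-55],"turn":0},{"translation":[0,0,-55],"turn":0}]'
```

```text
[0.7246329  0.05739886 0.119     ]
[0.68971162 0.22051534 0.119     ]
time: 6.2
tcp_pos: [0.6304, 0.1569, 0.1479]
ee_rot: [0.981, -0.192, 0.0, 0.0]
force: [-1.0, -0.5, -1.7]
grip_width: 0.235
grip_force: 60.9
```

```bash
python3 -m handwheel '[{"translation":[0,0,-2],"turn":0},{"translation":[0,0,-2],"turn":0},{"translation":[0,0,-2],"turn":0},{"translation":[0,0,-2],"turn":0},{"translation":[0,0,-2],"turn":0},{"translation":[0,0,-2],"turn":0},{"translation":[0,0,-2],"turn":0},{"translation":[0,0,-2],"turn":0}]' -0.2 60
python3 -m handwheel '[{"translation":[0,0,10],"turn":0},{"translation":[0,0,30],"turn":0},{"translation":[0,0,60],"turn":0},{"translation":[0,0,90],"turn":0},{"translation":[0,20,110],"turn":-0.12},{"translation":[-10,50,120],"turn":-0.24},{"translation":[-20,80,120],"turn":-0.36},{"translation":[-35,110,120],"turn":-0.48}]'
python3 -m handwheel '[{"translation":[-5,10,0],"turn":-0.12},{"translation":[-10,20,0],"turn":-0.24},{"translation":[-15,20,0],"turn":-0.36},{"translation":[-15,20,0],"turn":-0.49},{"translation":[-15,20,0],"turn":-0.49},{"translation":[-15,20,0],"turn":-0.49},{"translation":[-15,20,0],"turn":-0.49},{"translation":[-15,20,0],"turn":-0.49}]' -0.7 30
python3 - <<'E'
from h import *
w=bot.get_image("wrist");save(w,"w3.png");s=bot.state();print(s["time"],s["tcp_pos"],s["joints"])
u,v=map(int,proj("wrist",[.578,.276,.077]));print(u,v)
sc=bot.get_image("top");save(sc,"t3.png")
a=cv2.resize(w[max(0,v-45):v+45,max(0,u-60):u+60],None,fx=5,fy=5,interpolation=cv2.INTER_CUBIC)
b=cv2.resize(w,(400,250));d=np.zeros((600,800,3),np.uint8);d[:min(350,a.shape[0]),:a.shape[1]]=a[:350];d[350:,:400]=b;b=cv2.resize(sc[135:260,190:390],(400,250),interpolation=cv2.INTER_CUBIC);d[350:,400:]=b;save(d,"m3.png")
E
```

```text
time: 6.87
tcp_pos: [0.6302, 0.1571, 0.1454]
ee_rot: [0.981, -0.192, 0.0, -0.0]
force: [-0.6, -0.5, -0.6]
grip_width: 0.597
grip_force: 0.0
time: 7.53
tcp_pos: [0.5957, 0.2681, 0.2675]
ee_rot: [0.906, -0.423, 0.001, -0.002]
force: [-0.4, 0.6, -0.4]
grip_width: 0.598
grip_force: 0.0
time: 8.2
tcp_pos: [0.5803, 0.2868, 0.2655]
ee_rot: [0.779, -0.627, 0.0, -0.0]
force: [0.2, -0.2, -0.1]
grip_width: 0.851
grip_force: 0.0
8.25 [0.58030076 0.28681581 0.26544041] [ 7.08483956e-01  4.15597557e-01  8.66236414e-02 -5.13079915e-06
 -1.24172848e+00 -4.92526632e-01]
322 169
```

View pics/m3.png

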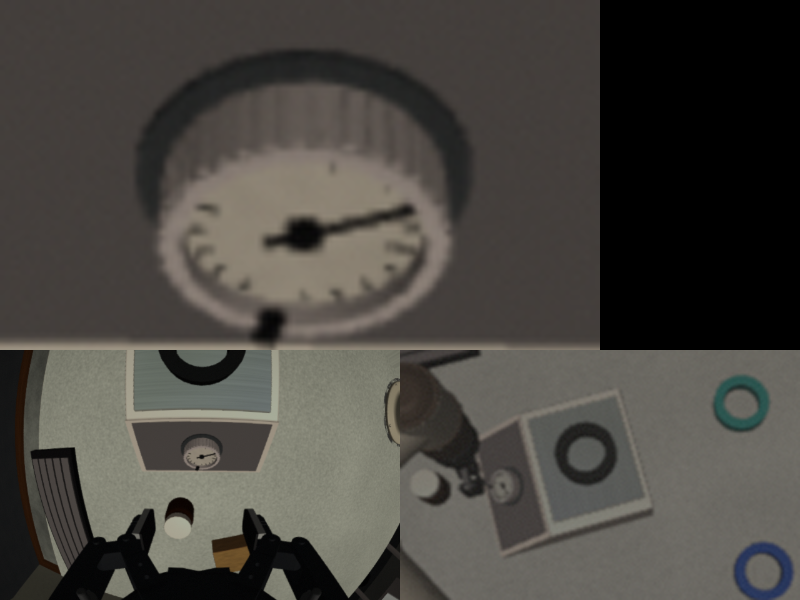

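The ring lies near the middle of the pan (mosaic 586,453). In the dial crop the hub is at (304,235), the needle points right and slightly up with its tip at (412,210), and the zero mark is at the bottom at (268,325). Counter-clockwise by about 2.2 rad is the short way.

```bash
cat > d.py <<'E'
from h import *
psi=-1.358; xs=np.array([np.cos(psi),np.sin(psi),0]);ys=np.array([-np.sin(psi),np.cos(psi),0]);z=np.array([0,0,1.])
s,c=np.sin(np.radians(35)),np.cos(np.radians(35))
a=-s*xs+c*z;u=c*xs+s*z
def plane(cam,px,C,h):
    o,d=ray(cam,*px);return o+d*(((C+h*a-o)@a)/(d@a))
def polar(img,C,h=18):
    A=np.radians(np.arange(0,360,1));R=np.arange(2,31,.5)/1000
    m=np.array([[proj("wrist",C+h/1000*a+r*(np.cos(t)*u-np.sin(t)*ys)) for t in A] for r in R],np.float32)
    return cv2.remap(img,m[...,0],m[...,1],cv2.INTER_CUBIC),R*1000
def angle(prof):
    p=prof-np.median(prof);k=np.argmin(cv2.GaussianBlur(np.tile(p,3)[None].astype(np.float32),(0,0),3)[0][360:720])
    i=np.arange(k-10,k+11);w=np.clip(-p[i%360]+p.min()*.35,0,None);return np.radians((i*w).sum()/w.sum())
def measure(C,img):
    P,R=polar(img,C);g=P.mean(2)
    return angle(g[(R>8)&(R<20)].mean(0)),angle(g[(R>24)&(R<29)].mean(0)),g
E
python3 - <<'E'
from d import *
img=cv2.cvtColor(cv2.imread("pics/w3.png"),cv2.COLOR_BGR2RGB)
C0=np.array([.581,.264,.059]);k=lambda x,y:(262+x/5-.4,124+y/5-.4)
hub=plane("wrist",k(304,235),C0,.016)
# rim centre of bezel top (22 mm): left (158,235) right (450,235)
l=plane("wrist",k(158,235),C0,.022);r=plane("wrist",k(450,235),C0,.022);print("rim mid",(l+r)/2-.022*a,np.linalg.norm(l-r))
C=hub-.016*a;print("C from hub",C)
for px in((412,210),(268,325)):
    q=plane("wrist",k(*px),C0,.018)-C-.018*a;print(np.arctan2(-q@ys,q@u),np.linalg.norm(q))
n,m,g=measure(C,img);print("needle,mark",n,m)
print("xs",xs,"ys",ys)
E
```

```text
rim mid [0.58040908 0.26458671 0.05851106] 0.060112316246415554
C from hub [0.57909912 0.27009816 0.05454523]
1.136448741211269 0.024326279288738636
-2.876094186439889 0.029291359382557197Traceback (most recent call last):
  File "<stdin>", line 10, in <module>
  File "d.py", line 15, in measure
    P,R=polar(img,C);g=P.mean(2)
        ~~~~~^^^^^^^
  File "d.py", line 9, in polar
    m=np.array([[proj("wrist",C+h/1000*a+r*(np.cos(t)*u-np.sin(t)*ys)) for t in A] for r in R],np.float32)
                 ~~~~^^^^^^^^^^^^^^^^^^^^^^^^^^^^^^^^^^^^^^^^^^^^^^^^^
  File "h.py", line 14, in proj
    p=bot.camera_params(cam);K=np.array(p["camera_matrix"]);T=np.array(p["world_from_camera"])
ValueError: time passes only in moves, steps and waits
```

```bash
sed -i 's/^def ray/import functools\n_c={}\ndef cp(cam):\n    if cam not in _c:_c[cam]=bot.camera_params(cam)\n    return _c[cam]\ndef ray/; s/bot.camera_params(cam) if/cp(cam) if/; s/p=bot.camera_params(cam);K/p=cp(cam);K/' h.py
python3 - <<'E'
from d import *
from scipy.spatial.transform import Rotation as Ro
img=cv2.cvtColor(cv2.imread("pics/w3.png"),cv2.COLOR_BGR2RGB)
k=lambda x,y:(262+x/5-.4,124+y/5-.4)
C0=np.array([.5805,.265,.0585])
for C in (C0,C0-.003*u,plane("wrist",k(304,235),C0,.018)-.018*a):
    n,m,g=measure(C,img);print("C",C.round(4),"needle,mark",n,m)
st=bot.state();M=Ro.from_quat(st["ee_rot"]).as_matrix();t=np.array(st["tcp_pos"])
cv2.imwrite("pics/f3.png",cv2.resize(cv2.imread("pics/w3.png")[200:340,180:460],(800,400)))
T=np.array(cp("wrist")["world_from_camera"]);print("cam in tool",M.T@(T[:3,3]-t),(M.T@T[:3,:3]).round(3).tolist(),"K",cp("wrist")["camera_matrix"][0])
E
```

```text
C [0.5805 0.265  0.0585] needle,mark 1.5067417607476326 5.504272638348222
C [0.58   0.2674 0.0568] needle,mark 1.3025922112662582 3.3709138002078403
C [0.5796 0.2682 0.0562] needle,mark 1.223654167859336 3.3863993484749275
cam in tool [ 0.08329691 -0.00043312 -0.12068254] [[0.0, 0.946, 0.324], [1.0, -0.0, -0.001], [-0.001, 0.324, -0.946]] K [309.70691629   0.         317.72279052]
```

View pics/f3.png

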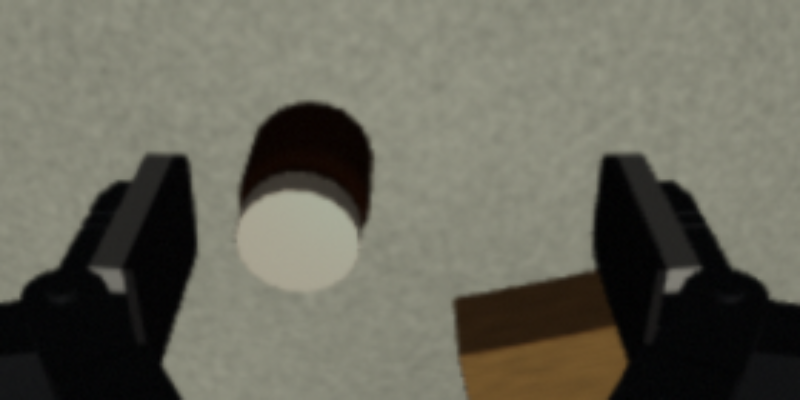

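The pads' tips sit at crop (187,155) and (603,155), which works out to about 12 mm ahead of the TCP at this opening. I'll straddle the bezel and roll it counter-clockwise with alternate pads moving along the slope.

```bash
python3 -m handwheel '[{"translation":[0,-8,-35],"turn":0},{"translation":[0,-16,-70],"turn":0},{"translation":[0,-21,-105],"turn":0},{"translation":[0,-21,-135],"turn":0},{"translation":[0,-21,-155],"turn":0},{"translation":[0,-21,-168],"turn":0},{"translation":[0,-21,-175],"turn":0},{"translation":[0,-21,-179],"turn":0}]'
python3 -m handwheel '[{"translation":[-1,0,0],"turn":0},{"translation":[-2,-0.5,0],"turn":0},{"translation":[-3,-0.7,0],"turn":0},{"translation":[-4,-0.9,0],"turn":0},{"translation":[-5,-1,0],"turn":0},{"translation":[-6,-1.2,0],"turn":0},{"translation":[-6,-1.2,0],"turn":0},{"translation":[-6,-1.2,0],"turn":0}]'
```

```text
time: 8.97
tcp_pos: [0.58, 0.2657, 0.0852]
ee_rot: [0.779, -0.627, -0.0, 0.001]
force: [-0.2, -0.7, 0.2]
grip_width: 0.851
grip_force: 0.0
time: 9.63
tcp_pos: [0.5741, 0.2649, 0.0866]
ee_rot: [0.779, -0.627, 0.0, -0.0]
force: [-0.2, 0.4, 0.4]
grip_width: 0.85
grip_force: 0.0
```

```bash
python3 -m handwheel '[{"translation":[-0.5,-0.1,0],"turn":0},{"translation":[-1,-0.2,0],"turn":0},{"translation":[-1.5,-0.3,0],"turn":0},{"translation":[-1.5,-0.3,0],"turn":0},{"translation":[-1.5,-0.3,0],"turn":0},{"translation":[-1.5,-0.3,0],"turn":0},{"translation":[-1.5,-0.3,0],"turn":0},{"translation":[-1.5,-0.3,0],"turn":0}]'
python3 -m handwheel '[{"translation":[-0.5,-0.1,0],"turn":0},{"translation":[-1,-0.2,0],"turn":0},{"translation":[-1.5,-0.3,0],"turn":0},{"translation":[-1.5,-0.3,0],"turn":0},{"translation":[-1.5,-0.3,0],"turn":0},{"translation":[-1.5,-0.3,0],"turn":0},{"translation":[-1.5,-0.3,0],"turn":0},{"translation":[-1.5,-0.3,0],"turn":0}]'
```

```text
time: 10.3
tcp_pos: [0.5734, 0.2648, 0.0865]
ee_rot: [0.779, -0.627, 0.0, -0.001]
force: [5.1, 0.5, -2.1]
grip_width: 0.853
grip_force: 2.5
time: 10.97
tcp_pos: [0.5731, 0.2648, 0.0866]
ee_rot: [0.779, -0.627, 0.001, -0.002]
force: [8.4, -0.7, -4.7]
grip_width: 0.854
grip_force: 4.3
```

```bash
python3 -m handwheel '[{"translation":[-2,-0.4,0],"turn":0},{"translation":[-2.8,3.4,-2.7],"turn":0},{"translation":[-3.6,7.1,-5.3],"turn":0},{"translation":[-4.4,10.9,-8],"turn":0},{"translation":[-5.2,14.6,-10.7],"turn":0},{"translation":[-6,18.3,-13.3],"turn":0},{"translation":[-6.8,22,-16],"turn":0},{"translation":[-6.8,22,-16],"turn":0}]'
python3 - <<'E'
from d import *
img=bot.get_image("wrist");save(img,"w5.png");s_=bot.state();print(s_["time"])
px,py=map(int,proj("wrist",[.577,.279,.0755]));print(px,py)
save(cv2.resize(img[max(0,py-70):py+70,max(0,px-100):px+100],(800,560),interpolation=cv2.INTER_CUBIC),"c5.png")
E
```

```text
time: 11.63
tcp_pos: [0.5682, 0.2874, 0.0711]
ee_rot: [0.779, -0.627, 0.002, -0.004]
force: [14.4, 0.3, -4.6]
grip_width: 0.85
grip_force: 6.6
11.6833
302 271
```

View pics/c5.png

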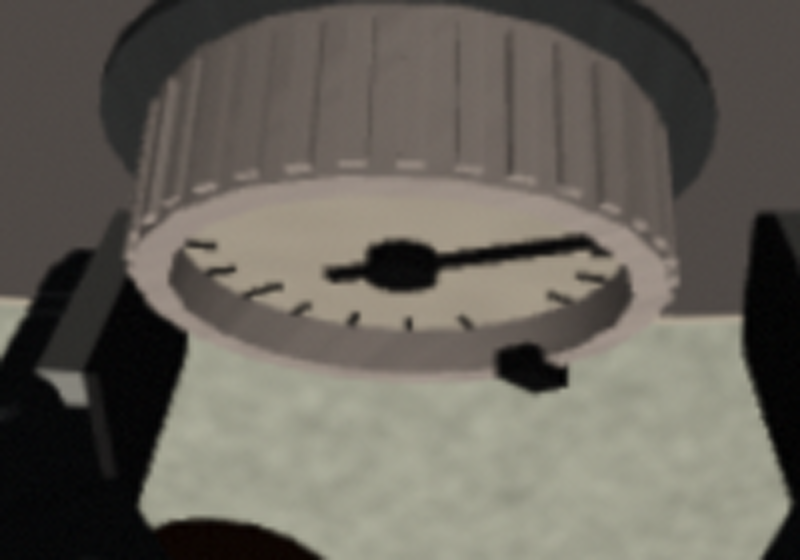

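The mark at (530,368) has moved counter-clockwise by about 0.75 rad, so rolling works. Next I use the other pad, moving uphill.

```bash
python3 -m handwheel '[{"translation":[5,1.1,0],"turn":0},{"translation":[10,2.1,0],"turn":0},{"translation":[14,3,0],"turn":0},{"translation":[16,3.4,0],"turn":0},{"translation":[18,3.9,0],"turn":0},{"translation":[19,4.1,0],"turn":0},{"translation":[20,4.3,0],"turn":0},{"translation":[20,4.3,0],"turn":0}]'
python3 -m handwheel '[{"translation":[0.8,-3.7,2.7],"turn":0},{"translation":[1.6,-7.5,5.3],"turn":0},{"translation":[2.4,-11.2,8],"turn":0},{"translation":[3.2,-14.9,10.7],"turn":0},{"translation":[4,-18.7,13.3],"turn":0},{"translation":[4.8,-22.4,16],"turn":0},{"translation":[4.8,-22.4,16],"turn":0},{"translation":[4.8,-22.4,16],"turn":0}]'
python3 - <<'E'
from d import *
img=bot.get_image("wrist");save(img,"w6.png");s_=bot.state();print(s_["time"])
px,py=map(int,proj("wrist",[.577,.279,.0755]));print(px,py)
save(cv2.resize(img[max(0,py-70):py+70,max(0,px-100):px+100],(800,560),interpolation=cv2.INTER_CUBIC),"c6.png")
E
```

```text
time: 12.35
tcp_pos: [0.5817, 0.2898, 0.0697]
ee_rot: [0.779, -0.628, -0.001, 0.003]
force: [-6.5, 0.2, 2.9]
grip_width: 0.849
grip_force: 3.2
time: 13.02
tcp_pos: [0.5868, 0.2674, 0.0856]
ee_rot: [0.779, -0.627, -0.001, 0.003]
force: [-5.0, 0.6, 0.5]
grip_width: 0.852
grip_force: 2.7
13.0667
331 294
```

View pics/c6.png

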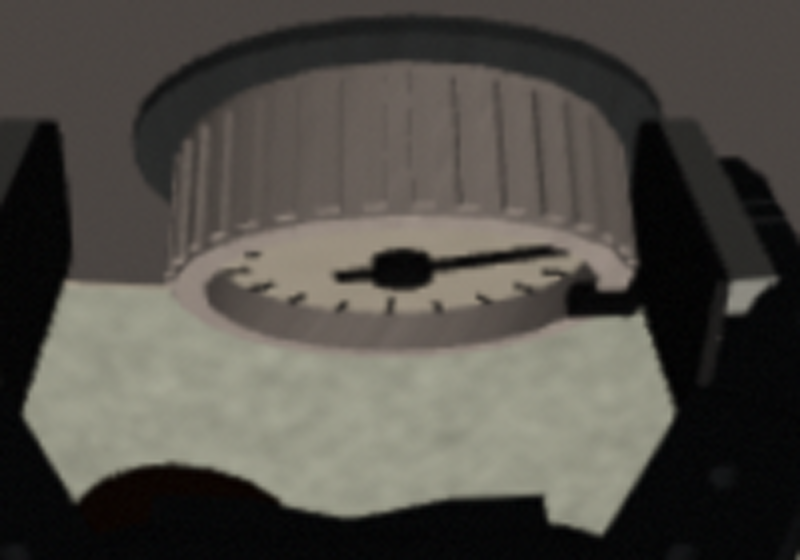

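The mark is now at right, about (603,293), with roughly 0.5 rad to go. I do a short downhill stroke with the left pad, then lift to look from above.

```bash
python3 -m handwheel '[{"translation":[-5,-1.1,0],"turn":0},{"translation":[-10,-2.1,0],"turn":0},{"translation":[-14,-3,0],"turn":0},{"translation":[-16,-3.4,0],"turn":0},{"translation":[-18,-3.9,0],"turn":0},{"translation":[-19,-4.1,0],"turn":0},{"translation":[-20,-4.3,0],"turn":0},{"translation":[-20,-4.3,0],"turn":0}]'
python3 -m handwheel '[{"translation":[-0.5,2.4,-1.7],"turn":0},{"translation":[-1,4.8,-3.4],"turn":0},{"translation":[-1.5,7.2,-5.2],"turn":0},{"translation":[-2.1,9.6,-6.9],"turn":0},{"translation":[-2.1,9.6,-6.9],"turn":0},{"translation":[3,10.7,-6.9],"turn":0},{"translation":[8,11.8,-6.9],"turn":0},{"translation":[8,11.8,-6.9],"turn":0}]'
python3 -m handwheel '[{"translation":[0,0,20],"turn":0},{"translation":[0,0,50],"turn":0},{"translation":[0,0,80],"turn":0},{"translation":[0,0,110],"turn":0},{"translation":[0,0,140],"turn":0},{"translation":[0,0,160],"turn":0},{"translation":[0,0,170],"turn":0},{"translation":[0,0,170],"turn":0}]'
python3 - <<'E'
from d import *
img=bot.get_image("wrist");save(img,"w7.png");s_=bot.state();print(s_["time"],s_["tcp_pos"])
px,py=map(int,proj("wrist",[.577,.279,.0755]));print(px,py)
save(cv2.resize(img[max(0,py-35):py+35,max(0,px-50):px+50],(800,560),interpolation=cv2.INTER_CUBIC),"c7.png")
E
```

```text
time: 13.73
tcp_pos: [0.5729, 0.265, 0.087]
ee_rot: [0.779, -0.627, 0.002, -0.004]
force: [10.6, -0.1, -4.3]
grip_width: 0.847
grip_force: 5.0
time: 14.4
tcp_pos: [0.5778, 0.2758, 0.0794]
ee_rot: [0.779, -0.627, 0.0, -0.0]
force: [1.0, 0.3, -0.3]
grip_width: 0.849
grip_force: 0.0
time: 15.07
tcp_pos: [0.5777, 0.2763, 0.2522]
ee_rot: [0.779, -0.627, 0.001, -0.002]
force: [0.2, -0.4, 0.5]
grip_width: 0.848
grip_force: 0.0
15.1167 [0.57685681 0.27589555 0.24973006]
317 185
```

View pics/c7.png

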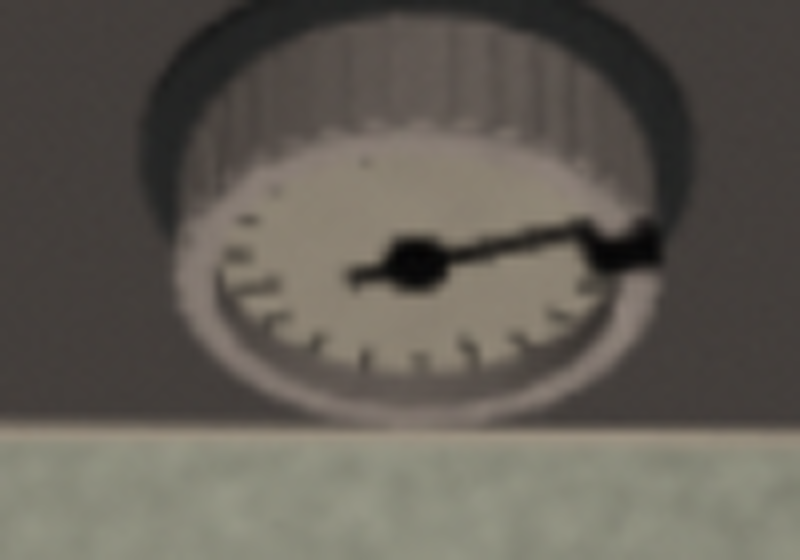

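From above, the needle tip is at (590,228) and the mark at (620,245), so they nearly coincide. Parallax from the mark's height leaves a few hundredths of a radian in doubt. I'll look along the dial's axis to settle it.

```bash
python3 -m handwheel '[{"translation":[-8,10,0],"turn":0.12},{"translation":[-16,20,0],"turn":0.24},{"translation":[-24,30,0],"turn":0.36},{"translation":[-32,40,0],"turn":0.48},{"translation":[-40,50,0],"turn":0.6},{"translation":[-48,60,0],"turn":0.72},{"translation":[-56,70,0],"turn":0.84},{"translation":[-64,80,0],"turn":0.96}]'
python3 -m handwheel '[{"translation":[-8,10,-10],"turn":0.12},{"translation":[-16,20,-20],"turn":0.24},{"translation":[-24,30,-30],"turn":0.36},{"translation":[-32,40,-40],"turn":0.48},{"translation":[-40,50,-50],"turn":0.6},{"translation":[-51,61,-60],"turn":0.61},{"translation":[-51,61,-70],"turn":0.61},{"translation":[-51,61,-70],"turn":0.61}]'
python3 - <<'E'
from d import *
cp("wrist");img=bot.get_image("wrist");save(img,"w8.png");s_=bot.state();print(s_["time"],s_["tcp_pos"])
C=np.array([.580,.267,.0575]);T=np.array(cp("wrist")["world_from_camera"]);d=T[:3,3]-C-.02*a;print("off-axis",np.degrees(np.arccos(d@a/np.linalg.norm(d))),np.linalg.norm(d))
P=C+.02*a;px,py=proj("wrist",P);print(px,py)
# rectified dial: up = u
N=560;gx,gy=np.meshgrid(np.linspace(-40,40,N),np.linspace(40,-40,N))
m=np.array([proj("wrist",P+x/1000*-ys+y/1000*u) for x,y in zip(gx.ravel(),gy.ravel())],np.float32).reshape(N,N,2)
save(cv2.remap(img,m[...,0],m[...,1],cv2.INTER_CUBIC),"c8.png")
E
```

```text
time: 15.78
tcp_pos: [0.5117, 0.3554, 0.2463]
ee_rot: [0.981, -0.194, -0.002, 0.002]
force: [-0.5, 1.1, -0.1]
grip_width: 0.85
grip_force: 0.0
time: 16.45
tcp_pos: [0.46, 0.4152, 0.1747]
ee_rot: [0.994, 0.107, -0.003, 0.003]
force: [0.5, -1.1, -1.0]
grip_width: 0.85
grip_force: 0.0
16.5 [0.46107838 0.41542015 0.17629582]
off-axis 0.9103205545449838 0.27254499985239294
513.2293238936221 108.00252899225478
```

View pics/c8.png

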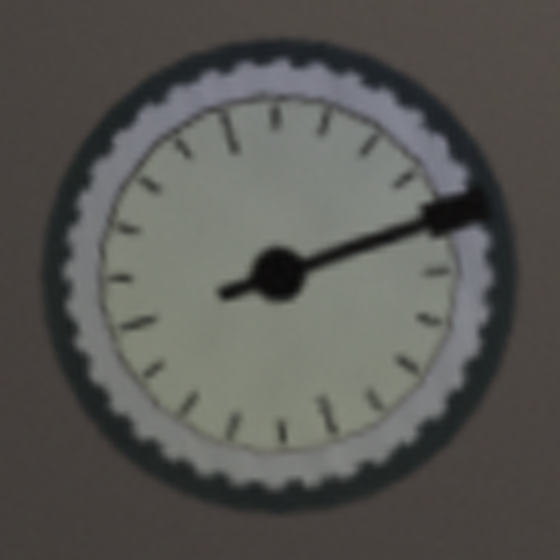

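Looking along the axis, the hub is at (280,274), the needle is seen to (420,225) and the mark is centred at (457,212). They line up within about 0.01 rad. The ring sits on the middle of the pan and the arm is clear.

```bash
python3 -c "
from workcell import bot
print(bot.hand_in())"
```

```text
the job is handed in; nothing more can be done
None
```

I handed the job in at about 16.5 s: the black ring lies flat on the middle of the pan, the zero mark lined up with the needle tip to about 0.01 rad by camera, and the mortar, carton and jar were left alone; the hand-in gave no verdict.

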